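# Load a specimen disc into the hardness tester and hold its cam lever at full lift

## Task

Take a hardness reading on the plastic disc waiting in the tester's loader. Press the loader's spring ejector all the way in so that it pushes the disc onto the lift table under the gauge, and let the ejector spring back out; then turn the cam lever up to the top of its lift, so that the disc carries the weighted gauge, and finish while still holding the lever there for the reading (past the top the table sinks again, and the lever springs back if let go). Do not touch the disc or the dial gauge with the robot, and leave the things lying round the tester where they are.

Things in the scene. Friction and masses are not known exactly. Their poses are not given: they have to be found in the camera images.
- stand: fixed stand of the hardness tester: grey base 190 x 160 x 18 mm, cam housing, steel column at its back (stand's x 71 to 110 mm, 256 mm tall), gauge with weights (within 27 mm of the z axis, top at 261 mm). Origin on the worktop below the table's centre; x points back to the column (the dial faces -x), +y is the loader and ejector side, -y the lever side
- table_centre (a point): centre of the top of the steel lift table, 56 x 56 mm, 100 mm above the worktop when down; two pins 5 mm high on its -y side stop the disc at the centre. Rises as the cam turns. The gauge's presser foot (18 mm across) hangs 18 mm above the lowered table
- lift_table (a joint): rise of the lift table above its lowest place, 0 to 0.010 m at the top of the cam
- disc: white hard-plastic specimen disc, 30 mm across, 12 mm thick, 12 g; origin at the centre of its underside. It starts in the loader's channel under a clear cover, its centre about 51 mm along the stand's +y from the table's centre, level with the lowered table
- ejector (a joint): travel of the ejector, 0 (sprung out) to 0.0535 m (fully in); it moves along the stand's -y. A spring pushes it back with about 3 N at the start and 5.5 N fully in
- ejector_face (a point): middle of the outer face (toward the stand's +y) of the ejector's upright grey thumb plate, 34 mm wide along x, 8 mm thick, 97 to 131 mm above the worktop. At [0, 0.148, 0.115] in the stand's frame when out; moves with the ejector. Free space beyond the plate and above it
- cam_lever (a joint): lever angle: 0 at rest (arm toward the stand's -x, 10 degrees above level), grows as the arm swings up and over to +x; 1.4 = top of the lift, arm straight up; stop at 2.3. The lever turns an eccentric whose strap carries the table: the table is 10 mm up at 1.4, 0.3 mm lower at 1.2 and 1.6, 5 mm lower at 2.3. A spring pulls it back to 0 with 2 to 4 N at the grip
- lever_axis (a point): point on the lever's turning axis (the stand's y axis direction) level with the middle of the grip: [0, -0.102, 0.052] in the stand's frame
- lever_grip: grey plastic revolving grip of the cam lever: bar 80 mm long, 20 mm thick, along the stand's y; origin at its middle, 100 mm from the turning axis. The arm (12 mm thick) is at its +y end. At rest 69 mm above the worktop and 98 mm toward -x from the axis, at the cam's top 152 mm up. It spins freely on its bar, so it can be pinched from above and led round, tool upright
- dial_gauge: the weighted gauge (about 1 kg): round dial 54 mm across, 25 mm deep, facing the stand's -x, its centre 155 mm above the worktop, two round weights on the spindle above. Origin at the underside of its presser foot, 118 mm above the worktop at rest; it slides straight up and is lifted about 4 mm when the disc carries it at the cam's top. Delicate: not to be touched
- petri_dish: covered glass dish, 94 mm across, 17 mm high, bystander
- timer: small white standing lab timer on the free worktop to the left of the tester, 64 mm wide and high, 24 mm thick, bystander
- forceps: steel forceps, 126 mm long, lying, bystander
- marker: marker pen, 138 mm long, lying, bystander

How it is judged:
By the outcome, as a careful person would: the job done as asked, in the order asked, and still so for the second after the job is handed in, while the arm keeps its last pose, push and grip.
It also fails if it takes over 59 s, if anything falls off the work surface, if the arm or the gripper's body presses on something with over 40 N, if the wrist force passes 120 N, or if a joint passes its speed limit or range.

## Robot

A 6-joint arm with a two-finger parallel gripper is mounted at the origin on a cart in front of the work surface, level with it; the furniture and walls round the work are solid. World frame = base frame: x ahead of the robot, y to its left, z up, the work surface at z = 0. Lengths are in m, angles in rad, forces in N, time in s.
With the tool pointing down it reaches from about 0.425 to 0.95 m from the base axis. Payload 3.5 kg.
Tool frame: the origin (TCP) lies between the finger pads; the fingertips stand 22 mm ahead of it and the grasp point (between the pads) lies 3 mm ahead of it (ctrl.nose_length is the z of the fingertips in the tool frame, in m); z points along the fingers, y is the line along which they close (so a half turn about z gives the same grasp; the last joint's range is limited). The gripper opens to 85 mm and grips with 20 to 120 N. Pads are 22 mm wide; open, the fingers measure 114 mm over their backs; the gripper's body (76 mm by 85 mm) begins 54 mm behind the grasp point. The pads swing forward as they close: fully open they stand 13 mm farther back than shut.
Start: joints at [1.139, 0.286, 1.577, -0, 1.279, -0.15], TCP at [0.188, 0.648, 0.253] pointing down, gripper open.
Joint ranges: [-2.77, 2.77], [-0.9, 2.22], [0.21, 2.48], [-1.53, 4.67], [0.24, 2.81], [-2.84, 2.84]. Speed limits (rad/s): [2.79, 2.79, 3.14, 3.14, 3.14, 3.14].

## Interface

Orientations are given as a unit quaternion [x, y, z, w].
In Python, from plant import ctrl gives the robot as it stands. The module is installed in compiled form; this text tells all that it offers.
- The arm moves only by the tool send_rows, never from a script. Its argument "rows" is text: rows parted by semicolons, each of 7 numbers parted by spaces: the turn, a rotation vector about the tool's x, y, z in degrees, then the shift along the tool's x, y, z in mm, then the opening, from -1 (shut) to 1 (fully open). A call has 1 to 8 rows; each row is the pose to reach, as a shift and turn from the pose commanded when the call began, along the tool's axes at that moment; what a row does not reach only later rows make up. A row lasts 1/8 s, in which the tool goes at most 62.5 mm and 10.7 degrees, less where a joint would pass 70% of its speed; a pose out of reach is approached as far as the arm can. A call with a gripper value outside its range is refused whole. The fingers move at their own pace and stop on an object; "grip_force" is the grip in N (left out, the last holds). Time passes only in rows, so rows that repeat a pose let the fingers close. It gives the time, the measured TCP pose, the force, the opening and the grip force at its end, in the units of the state.
- ctrl.get_state(): the state, without advancing time (a new reading comes with each control period).
- ctrl.read_camera(name): name is "scene" or "top"; returns a dict with "color" (480x640x3 uint8, red, green, blue), "fx", "fy", "cx", "cy" (pixels), "extrinsics" (4x4, takes a point from world to camera coordinates). Camera axes: x right, y down, z forward; pixel columns grow to the right and rows downward; lengths in m; the calibration is good to about 2 mm. A picture is of the moment at which its call begins. There is no depth.
- ctrl.sign_off(): hands the job in; it is judged then, once.
Trained networks look in a picture, given as the dict that the camera call returned (one of the last four; its "shot" number tells which), for a name from the list of things; names that differ only in an ending like _2 or _b are one class to them, and where a whole thing is asked for, a point or a joint stands for the part that bears it (a point fixed in the world has none). Each returns a list of dicts, best first, with "p" (0 to 1); they miss things now and then, are a little off and sometimes report something else, mostly with a low value. They report only what shows in the picture. A call takes as long as a camera call.
- ctrl.look_for(picture, target): "position" ([x, y, z] in m, in the coordinates of the camera as it stood for that picture, good to about 4 mm: the middle of the surface that is visible of it).
The state is a dict: "time": time; "qpos": joint angles; "dq": joint speeds; "joint_efforts": joint torques, N m; "eef_pos": TCP position; "tcp_rot": TCP orientation; "contact_force": force on the tool from outside, world axes, zero at the start; "wrist_torque": the same for the moment, N m; "opening": opening from 0.0 (shut) to 1.0 (fully open); "finger_force": force on a finger pad.
Only numpy, scipy, OpenCV 4.12 (cv2) and the standard library are available. Lean on these libraries where they do the work, as an engineer would, in place of code of your own. Each camera call takes 0.05 s, during which the arm holds its last target. There are 200 camera calls.

## Working session

There is one attempt and no reset: what is moved stays moved. The work goes in short steps, Python scripts to look and compute and a tool call to move; the robot and the scene stay as the last step left them, time stands still between calls to the robot, and variables do not carry over. Pictures are saved under pics/ and viewed, at most 10 in all, crops included, and the job is handed in when it is done.

Besides the shell and the picture viewer there is one more tool, called as name(argument=value, ...) on one line, values as JSON. send_rows: Moves the arm, as the interface text tells. Its arguments: {"type":"object","properties":{"rows":{"type":"string"},"grip_force":{"type":"number"}},"required":["rows"]}

```bash
mkdir -p pics; cat > h.py <<'E'
import numpy as np, cv2
from plant import ctrl
def shot(cam,name=None):
    p=ctrl.read_camera(cam)
    if name: cv2.imwrite('pics/'+name+'.png',p['color'][:,:,::-1])
    return p
def world(p,c):
    E=np.array(p['extrinsics']); return E[:3,:3].T@(np.array(c)-E[:3,3])
def pix(p,w):
    E=np.array(p['extrinsics']); c=E[:3,:3]@np.array(w)+E[:3,3]
    return np.round([p['fx']*c[0]/c[2]+p['cx'],p['fy']*c[1]/c[2]+p['cy']],1)
def onz(p,u,v,z):
    E=np.array(p['extrinsics']); d=E[:3,:3].T@np.array([(u-p['cx'])/p['fx'],(v-p['cy'])/p['fy'],1]); o=-E[:3,:3].T@E[:3,3]
    return o+d*(z-o[2])/d[2]
E
python3 - <<'E'
from h import *
np.set_printoptions(precision=4,suppress=True)
for cam in ['scene','top']:
    p=shot(cam,cam+'0')
    print(cam,-np.array(p['extrinsics'])[:3,:3].T@np.array(p['extrinsics'])[:3,3])
    for t in ['stand','disc','ejector','lever_grip','dial_gauge','table_centre','petri_dish','timer','forceps','marker']:
        for r in ctrl.look_for(p,t)[:2]:
            w=world(p,r['position']); print(t,round(r['p'],2),w,pix(p,w))
s=ctrl.get_state(); print(s['eef_pos'],s['tcp_rot'],ctrl.nose_length,s['time'])
E
```

```text
scene [-0.1827 -0.4599  0.949 ]
stand 0.81 [0.596  0.0078 0.0765] [334.6 227. ]
stand 0.6 [0.5902 0.0129 0.0999] [331.9 221.5]
ejector 0.64 [0.6215 0.1454 0.1133] [298.  196.2]
lever_grip 0.74 [0.5596 0.3547 0.0441] [232.4 203.1]
lever_grip 0.66 [ 0.4675 -0.0586  0.0761] [331.6 265.9]
dial_gauge 0.89 [0.5831 0.0108 0.2269] [330.4 187.2]
dial_gauge 0.34 [0.3386 0.0637 0.0131] [266.6 296.3]
table_centre 0.78 [0.586  0.0099 0.0994] [332.  222.9]
petri_dish 0.85 [ 0.3977 -0.3756  0.0174] [434.3 353.7]
timer 0.59 [0.5604 0.3573 0.041 ] [232.1 203.5]
forceps 0.64 [ 0.7084 -0.3256  0.0043] [458.1 262.4]
marker 0.7 [0.3392 0.0645 0.012 ] [266.5 296.3]
top [ 0.3017 -0.0321  1.4881]
stand 0.83 [0.5978 0.0114 0.0482] [316.3 212.7]
stand 0.7 [0.3443 0.0697 0.0138] [297.4 307.8]
ejector 0.54 [0.6236 0.132  0.1128] [268.9 199.4]
lever_grip 0.75 [ 0.474  -0.0579  0.0794] [343.4 255.9]
dial_gauge 0.66 [0.5889 0.0146 0.2507] [312.  199.1]
table_centre 0.66 [0.5813 0.0141 0.0996] [314.7 215. ]
petri_dish 0.76 [ 0.4044 -0.371   0.0148] [459.3 280.9]
timer 0.65 [0.5637 0.3538 0.0593] [189.2 228.1]
marker 0.55 [0.3433 0.0679 0.0113] [298.2 308.1]
[0.1877 0.6484 0.2533] [ 0.1404  0.9901 -0.      0.    ] 0.022 1.1
```

View pics/scene0.png

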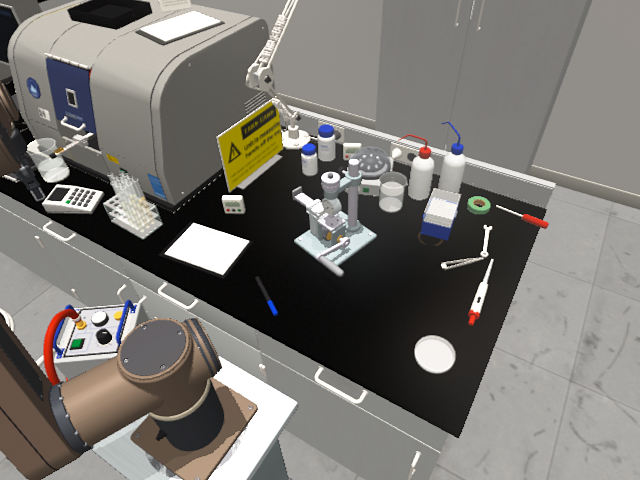

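View pics/top0.png

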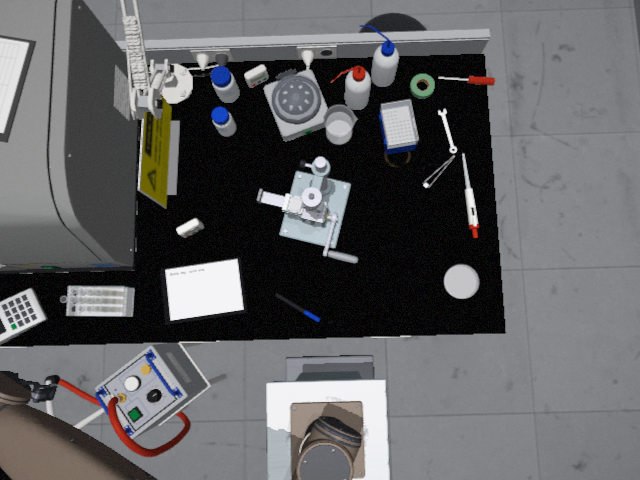

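The scene shot shows the tester at about (335,225), with the ejector plate at its left (298,196) and the grip at front right (331,266). The top shot agrees: gauge (312,198), ejector (268,199), grip (343,256). The stand is yawed about -15°. I'll refine that from the base corners.

```bash
python3 - <<'E'
from h import *
for cam,(x0,y0,w,h) in {'top':(245,150,130,125),'scene':(275,145,115,140)}.items():
    im=cv2.imread(f'pics/{cam}0.png')[y0:y0+h,x0:x0+w]
    k=4
    cv2.imwrite(f'pics/{cam}0c.png',cv2.resize(im,None,fx=k,fy=k,interpolation=cv2.INTER_CUBIC))
E
```

```text
(no output)
```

View pics/top0c.png

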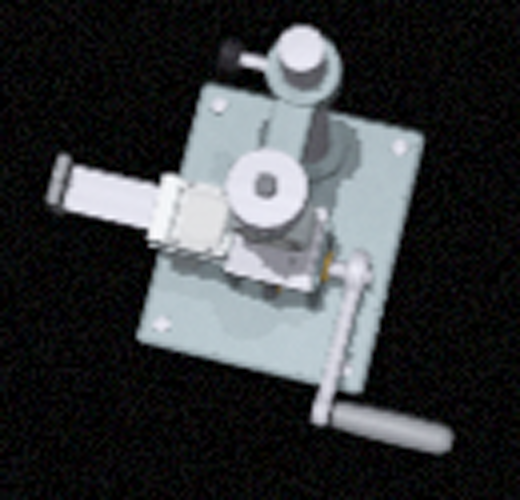

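View pics/scene0c.png

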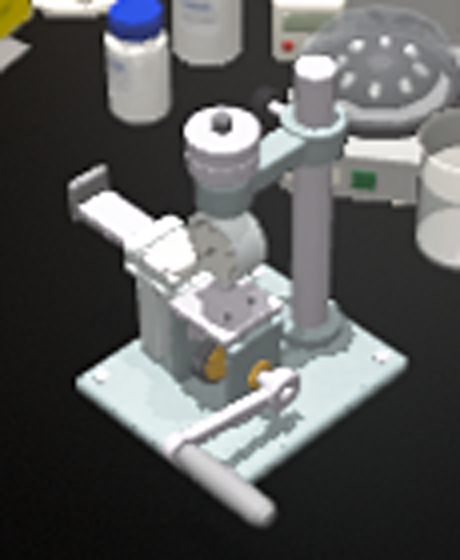

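The crops resolve the base corners, the plate (top crop (60,182)), the gauge top (267,184) and the grip ((330,415) to (450,440)). I'll fit the stand pose to these.

```bash
cat > fit.py <<'E'
from h import *
from scipy.optimize import least_squares
pt,ps=shot('top'),shot('scene')
T=lambda u,v:(245+(u-1.5)/4,150+(v-1.5)/4); S=lambda u,v:(275+(u-1.5)/4,145+(v-1.5)/4)
# (pic, pixel, stand point, uses base-x offset)
g=np.radians(10)
obs=[(pt,T(205,84),(.095,.08,.018),1),(pt,T(424,131),(.095,-.08,.018),1),(pt,T(362,392),(-.095,-.08,.018),1),(pt,T(137,341),(-.095,.08,.018),1),
(pt,T(267,184),(0,0,.261),0),(pt,T(60,182),(0,.144,.131),0),(pt,T(390,426),(-.098,-.102,.069),0),
(ps,S(222,120),(0,0,.261),0),(ps,S(88,178),(0,.144,.131),0),(ps,S(225,482),(-.098,-.102,.069),0),(ps,S(80,382),(-.095,.08,.018),1),(ps,S(405,360),(.095,-.08,.018),1)]
def pose(q,s,b=0):
    c,d=np.cos(q[2]),np.sin(q[2]); x=s[0]+b
    return np.array([q[0]+c*x-d*s[1],q[1]+d*x+c*s[1],s[2]])
f=lambda q:np.concatenate([pix(p,pose(q,s,q[3]*b))-np.array(u) for p,u,s,b in obs])
E
cat >> fit.py <<'E'
pix_=lambda p,w:pix(p,w)
r=least_squares(f,[.586,.012,-.26,0],diff_step=1e-2,loss='soft_l1')
q=r.x
E
sed -i 's/return np.round(\(.*\),1)$/return np.array(\1)/' h.py
python3 - <<'E'
from fit import *
np.set_printoptions(precision=3,suppress=True)
print(q,np.degrees(q[2])); print(f(q).reshape(-1,2))
for n,s in dict(face=(0,.148,.115),face_in=(0,.0945,.115),grip=(-.098,-.102,.069),axis=(0,-.102,.052),gripup=(0,-.102,.152)).items(): print(n,pose(q,s))
np.save('q.npy',q); print(ctrl.get_state()['time'])
E
```

```text
[ 0.595  0.019 -0.26   0.02 ] -14.911709402814989
[[ 0.169 -0.368]
 [ 1.016  0.502]
 [ 0.938  0.903]
 [ 0.645  0.459]
 [-1.378  0.006]
 [-1.607 -0.223]
 [ 0.036  0.267]
 [-0.189 -1.529]
 [-0.545 -0.965]
 [ 0.765  0.324]
 [-0.539 -0.536]
 [ 2.622 -0.456]]
face [0.633 0.162 0.115]
face_in [0.619 0.11  0.115]
grip [ 0.474 -0.055  0.069]
axis [ 0.569 -0.08   0.052]
gripup [ 0.569 -0.08   0.152]
1.2
```

send_rows(rows="0 0 10 -27 -33 0 -1; 0 0 20 -54 -66 0 -1; 0 0 30 -81 -99 0 -1; 0 0 40 -108 -132 0 -1; 0 0 50 -135 -165 0 -1; 0 0 60 -162 -198 0 -1; 0 0 70 -187 -228 0 -1; 0 0 80 -212 -259 0 -1")

```text
time: 2.2
eef_pos: [0.3197, 0.3395, 0.2536]
tcp_rot: [0.746, 0.666, 0.0, 0.0]
contact_force: [0.6, -0.4, -0.1]
opening: 0.001
finger_force: 0.0
```

```bash
cat >> h.py <<'E'
from scipy.spatial.transform import Rotation as Ro
def delta(s):  # stand-frame TCP target (m), tool x = stand y -> turn (deg), shift (mm)
    q=np.load('q.npy'); c,d=np.cos(q[2]),np.sin(q[2])
    w=np.array([q[0]+c*s[0]-d*s[1],q[1]+d*s[0]+c*s[1],s[2]])
    st=ctrl.get_state(); R=Ro.from_quat(st['tcp_rot'])
    G=Ro.from_matrix(np.array([[-d,c,0],[c,d,0],[0,0,-1]]).T)
    p=np.array(st['eef_pos']); l=p-[q[0],q[1],0]
    print('t',st['time'],'tcp stand',np.round([c*l[0]+d*l[1],-d*l[0]+c*l[1],p[2]],4),'F',np.round(st['contact_force'],1),'open',st['opening'])
    print('turn',np.round(np.degrees((R.inv()*G).as_rotvec()),1),'shift',np.round(1000*R.inv().apply(w-p),1))
E
python3 -c "
from h import *
delta([0,.200,.200]); delta([0,.2,.124])"
```

```text
t 2.2 tcp stand [-0.3486  0.2392  0.2536] F [ 0.6 -0.4 -0.1] open 0.0008551178429848874
turn [ 0.  -0.   8.4] shift [-90.  339.   53.8]
t 2.2 tcp stand [-0.3486  0.2392  0.2536] F [ 0.6 -0.4 -0.1] open 0.0008551178429848874
turn [ 0.  -0.   8.4] shift [-90.1 338.9 129.8]
```

send_rows(rows="0 0 4 -15 56 0 -1; 0 0 8.4 -30 112 10 -1; 0 0 8.4 -45 168 20 -1; 0 0 8.4 -60 224 30 -1; 0 0 8.4 -75 280 40 -1; 0 0 8.4 -90 339 54 -1; 0 0 8.4 -90 339 110 -1; 0 0 8.4 -90 339 130 -1")

```text
time: 3.2
eef_pos: [0.6446, 0.2139, 0.1186]
tcp_rot: [0.791, 0.612, -0.003, -0.002]
contact_force: [-1.0, -0.2, -0.1]
opening: 0.004
finger_force: 0.0
```

```bash
python3 -c "
from h import *
delta([0,.165,.124]); p=shot('scene')
cv2.imwrite('pics/a.png',cv2.resize(p['color'][140:290,230:390,::-1],None,fx=4,fy=4,interpolation=2))"
```

```text
t 3.2 tcp stand [-0.0023  0.2015  0.1186] F [-1.  -0.2 -0.1] open 0.004166004569923359
turn [-0.4  0.2  0.3] shift [-36.5   2.   -5.3]
```

View pics/a.png

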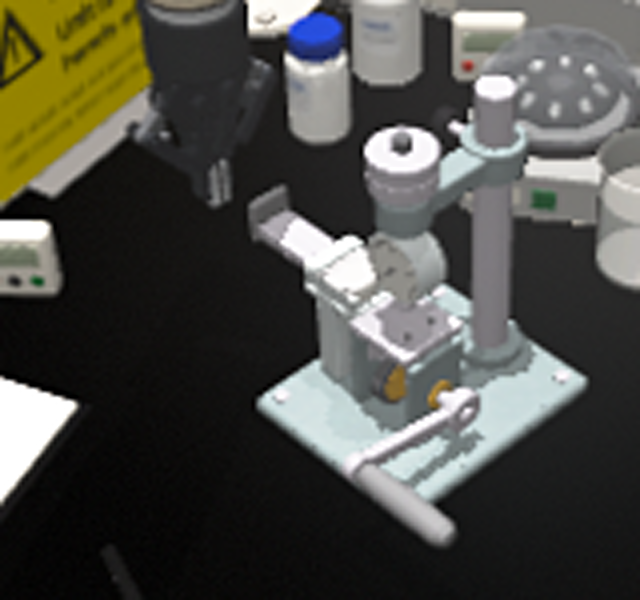

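The closed fingertips (215,200) stand just outside the thumb plate (265,220). I'll approach, then push until the force shows the stop.

send_rows(rows="0 0 0 -15 1 -4 -1; 0 0 0 -30 2 -4 -1; 0 0 0 -40 2 -4 -1; 0 0 0 -48 2 -4 -1; 0 0 0 -56 2 -4 -1; 0 0 0 -56 2 -4 -1")

```text
time: 4.0
eef_pos: [0.635, 0.1603, 0.1282]
tcp_rot: [0.791, 0.612, 0.001, 0.0]
contact_force: [0.5, 2.7, 2.2]
opening: 0.002
finger_force: 1.7
```

```bash
python3 -c "
from h import *
delta([0,.108,.122])"
```

```text
t 4.0 tcp stand [0.0023 0.1472 0.1282] F [0.5 2.7 2.2] open 0.0016313086077646313
turn [ 0.1 -0.1  0.3] shift [-39.2  -2.5   6.1]
```

send_rows(rows="0 0 0 -8 -2 2 -1; 0 0 0 -16 -2 4 -1; 0 0 0 -24 -2 4 -1; 0 0 0 -31 -2 4 -1; 0 0 0 -36 -2 4 -1; 0 0 0 -36 -2 4 -1")

```text
time: 4.75
eef_pos: [0.623, 0.1256, 0.123]
tcp_rot: [0.791, 0.612, -0.0, -0.001]
contact_force: [-0.3, 5.7, 2.2]
opening: 0.001
finger_force: 2.5
```

```bash
python3 -c "
from h import *
delta([0,.104,.124]); p=shot('scene')
cv2.imwrite('pics/b.png',cv2.resize(p['color'][160:260,270:390,::-1],None,fx=5,fy=5,interpolation=2))"
```

```text
t 4.75 tcp stand [-0.0004  0.1106  0.123 ] F [-0.3  5.7  2.2] open 0.0011763973716200939
turn [-0.1 -0.   0.3] shift [-6.6  0.4 -1. ]
```

View pics/b.png

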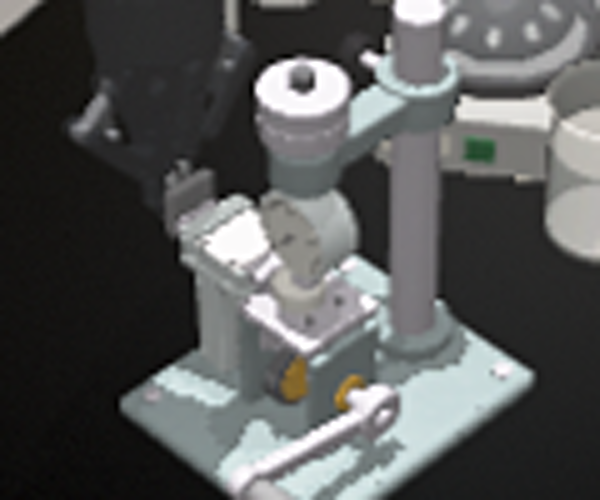

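The plate is nearly at the loader, and the disc shows on the table at (305,290), just short of the pins. I'll push on to the stop.

send_rows(rows="0 0 0 -2 0 0 -1; 0 0 0 -4 0 0 -1; 0 0 0 -6 0 0 -1; 0 0 0 -6 0 0 -1")

```text
time: 5.3
eef_pos: [0.6216, 0.1203, 0.123]
tcp_rot: [0.791, 0.612, -0.0, -0.001]
contact_force: [0.9, 6.1, 2.5]
opening: 0.0
finger_force: 2.6
```

send_rows(rows="0 0 0 -2 0 0 -1; 0 0 0 -4 0 0 -1; 0 0 0 -4 0 0 -1")

```text
time: 5.68
eef_pos: [0.6213, 0.1192, 0.1231]
tcp_rot: [0.791, 0.611, 0.003, -0.002]
contact_force: [2.6, 13.3, 0.6]
opening: 0.001
finger_force: 6.8
```

send_rows(rows="0 0 0 -2 0 0 -1; 0 0 0 -2 0 0 -1; 0 0 0 -2 0 0 -1")

```text
time: 6.05
eef_pos: [0.6212, 0.1191, 0.1231]
tcp_rot: [0.791, 0.611, 0.004, -0.003]
contact_force: [5.0, 18.2, -1.4]
opening: 0.001
finger_force: 9.6
```

```bash
python3 -c "
from h import *
delta([0,.2,.124]); p=shot('scene')
cv2.imwrite('pics/c.png',cv2.resize(p['color'][160:260,270:390,::-1],None,fx=5,fy=5,interpolation=2))"
```

```text
t 6.05 tcp stand [-0.0005  0.1039  0.1231] F [ 5.  18.2 -1.4] open 0.0010006590184261624
turn [ 0.1 -0.6  0.3] shift [96.1  1.   0.1]
```

View pics/c.png

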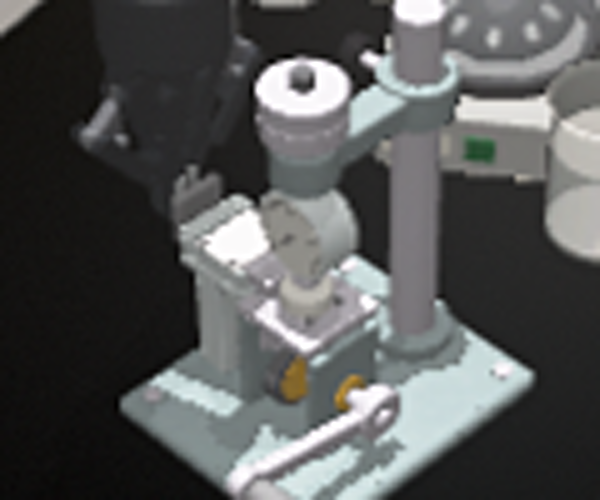

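The disc now sits centred at the pins under the foot (305,297), and the plate is at its hard stop. I'll withdraw and let the ejector come out.

send_rows(rows="0 0 0 10 0 0 -1; 0 0 0 22 0 0 -1; 0 0 0 34 0 0 -1; 0 0 0 46 0 0 -1; 0 0 0 60 0 0 -1; 0 0 0 78 0 0 -1; 0 0 0 96 0 0 -1; 0 0 0 96 0 -50 -1")

```text
time: 7.1
eef_pos: [0.6416, 0.2079, 0.1675]
tcp_rot: [0.79, 0.612, -0.006, -0.003]
contact_force: [1.2, -0.6, -0.1]
opening: -0.002
finger_force: 0.0
```

```bash
python3 -c "
from h import *
delta([-.115,.2,.22]); delta([-.115,-.105,.22]); p=shot('scene')
cv2.imwrite('pics/d.png',cv2.resize(p['color'][160:280,270:390,::-1],None,fx=5,fy=5,interpolation=2))"
```

```text
t 7.1 tcp stand [-0.0037  0.195   0.1675] F [ 1.2 -0.6 -0.1] open -0.002275549227247361
turn [-0.6  0.3  0.5] shift [   5.6 -111.9  -51.3]
t 7.1 tcp stand [-0.0037  0.195   0.1675] F [ 1.2 -0.6 -0.1] open -0.002275549227247361
turn [-0.6  0.3  0.5] shift [-299.4 -114.3  -49.6]
```

View pics/d.png

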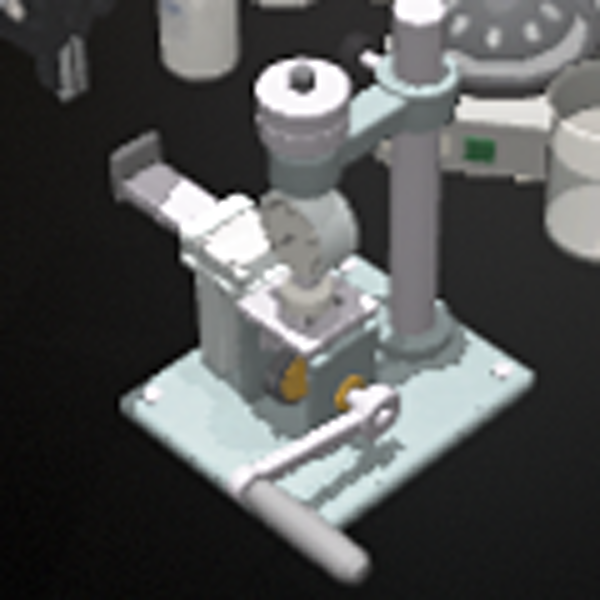

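The ejector is back out and the disc stays on the table (305,297). Next is the lever, going round the front.

send_rows(rows="0 0 0 5 -40 -30 -1; 0 0 0 5 -80 -52 -1; 0 0 0 5 -112 -52 -1; 0 0 0 -54 -112 -52 -1; 0 0 0 -114 -112 -52 -1; 0 0 0 -174 -113 -52 -1; 0 0 0 -234 -114 -52 -0.3; 0 0 0 -299 -114 -52 0.1")

```text
time: 8.15
eef_pos: [0.4596, -0.0528, 0.2259]
tcp_rot: [0.791, 0.612, 0.0, 0.001]
contact_force: [0.5, 0.0, 0.0]
opening: 0.421
finger_force: 0.0
```

send_rows(rows="0 0 0 0 0 0 0.1; 0 0 0 0 0 0 0.1")

```text
time: 8.4
eef_pos: [0.4602, -0.0513, 0.2256]
tcp_rot: [0.791, 0.612, 0.0, 0.0]
contact_force: [-0.0, -0.1, -0.3]
opening: 0.551
finger_force: 0.0
```

```bash
python3 -c "
from h import *
delta([-.098,-.104,.130]);delta([-.098,-.104,.072]); p=shot('scene'); t=shot('top')
a=cv2.resize(p['color'][200:300,290:390,::-1],(400,400),interpolation=2);b=cv2.resize(t['color'][190:290,290:390,::-1],(400,400),interpolation=2)
cv2.imwrite('pics/e.png',np.hstack([a,b]))
for c in (p,t):
  for r in ctrl.look_for(c,'lever_grip')[:2]: print(r['p'],world(c,r['position']))"
```

```text
t 8.4 tcp stand [-0.1123 -0.1023  0.2256] F [-0.  -0.1 -0.3] open 0.551292803825811
turn [ 0.  -0.   0.3] shift [-1.8 14.2 95.6]
t 8.4 tcp stand [-0.1123 -0.1023  0.2256] F [-0.  -0.1 -0.3] open 0.551292803825811
turn [ 0.  -0.   0.3] shift [ -1.8  14.1 153.6]
0.72 [ 0.46535381 -0.05920824  0.07706312]
```

View pics/e.png

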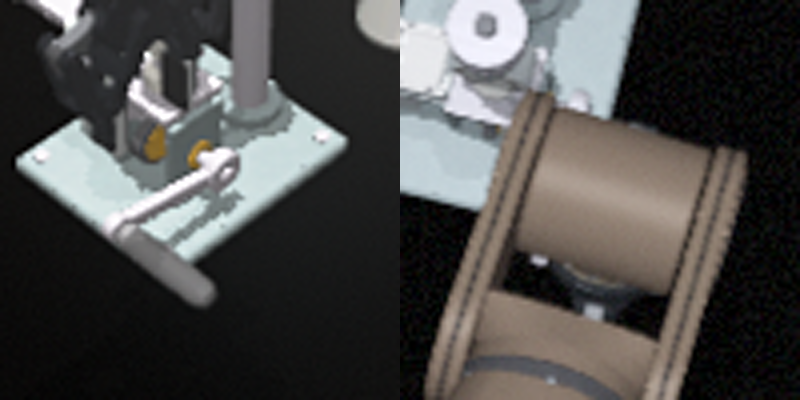

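The left half shows the grip clear below the gripper, from (120,230) to (200,295); in the right half the arm hides it. Descending with the fingers straddling it.

send_rows(rows="0 0 0 -1 6 40 0.3; 0 0 0 -2 11 80 0.3; 0 0 0 -2 11 105 0.3; 0 0 0 -2 11 120 0.3; 0 0 0 -2 11 130 0.3; 0 0 0 -2 11 130 0.3")

```text
time: 9.35
eef_pos: [0.4701, -0.0557, 0.0952]
tcp_rot: [0.791, 0.612, -0.0, -0.0]
contact_force: [0.6, -0.4, -0.1]
opening: 0.645
finger_force: 0.0
```

send_rows(rows="0 0 0 0 0 10 0.3; 0 0 0 0 0 20 0.3; 0 0 0 0 0 27 0.3; 0 0 0 0 0 27 0.3")

```text
time: 9.85
eef_pos: [0.4694, -0.0558, 0.0675]
tcp_rot: [0.791, 0.612, -0.0, -0.001]
contact_force: [-0.4, -0.3, 0.2]
opening: 0.652
finger_force: 0.0
```

send_rows(rows="0 0 0 0 0 0 0; 0 0 0 0 0 0 -0.2; 0 0 0 0 0 0 -0.4; 0 0 0 0 0 0 -0.6; 0 0 0 0 0 0 -0.8; 0 0 0 0 0 0 -1; 0 0 0 0 0 0 -1", grip_force=30)

```text
time: 10.72
eef_pos: [0.4731, -0.0567, 0.0697]
tcp_rot: [0.791, 0.611, 0.003, 0.003]
contact_force: [6.3, -0.0, -1.8]
opening: 0.218
finger_force: 29.4
```

```bash
python3 -c "
from h import *
delta([-.098,-.102,.072]); p=shot('scene')
cv2.imwrite('pics/f.png',cv2.resize(p['color'][180:290,280:390,::-1],None,fx=5,fy=5,interpolation=2))"
```

```text
t 10.725 tcp stand [-0.0984 -0.1042  0.0697] F [ 6.3 -0.  -1.8] open 0.21751090872384066
turn [ 0.5 -0.   0.3] shift [ 2.1  0.4 -2.3]
```

View pics/f.png

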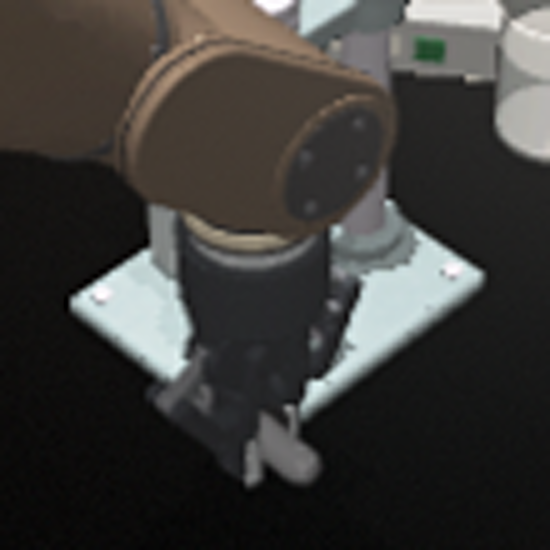

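Gripped: the opening matches the 20 mm bar and the grip's position agrees with the fit. Leading it round the 100 mm arc.

send_rows(rows="0 0 0 0 4 -10 -1; 0 0 0 0 8 -19 -1; 0 0 0 0 11 -27 -1; 0 0 0 0 15 -35 -1; 0 0 0 0 20 -42 -1; 0 0 0 0 25 -49 -1; 0 0 0 0 31 -55 -1; 0 0 0 0 38 -61 -1")

```text
time: 11.78
eef_pos: [0.5056, -0.0656, 0.1289]
tcp_rot: [0.791, 0.612, -0.002, -0.002]
contact_force: [-2.8, -3.2, -4.8]
opening: 0.219
finger_force: 29.9
```

```bash
python3 -c "
from h import *
delta([0,-.104,.152])"
```

```text
t 11.775 tcp stand [-0.0646 -0.1043  0.1289] F [-2.8 -3.2 -4.8] open 0.21898216741506663
turn [-0.3  0.1  0.4] shift [ -0.1  64.5 -23.4]
```

send_rows(rows="0 0 0 0 7 -5 -1; 0 0 0 0 14 -10 -1; 0 0 0 0 22 -14 -1; 0 0 0 0 30 -17 -1; 0 0 0 0 38 -20 -1; 0 0 0 0 47 -22 -1; 0 0 0 0 56 -23 -1; 0 0 0 0 64 -23 -1")

```text
time: 12.78
eef_pos: [0.5585, -0.0803, 0.1515]
tcp_rot: [0.79, 0.613, -0.013, -0.013]
contact_force: [-41.2, 2.3, 20.6]
opening: 0.225
finger_force: 34.1
```

send_rows(rows="0 0 0 0 0 0 -1; 0 0 0 0 0 0 -1")

```text
time: 13.02
eef_pos: [0.5575, -0.0801, 0.1514]
tcp_rot: [0.79, 0.613, -0.013, -0.014]
contact_force: [-36.2, -0.6, 18.7]
opening: 0.221
finger_force: 33.7
```

```bash
python3 -c "
from h import *
delta([0,-.104,.152]); p=shot('scene')
cv2.imwrite('pics/g.png',cv2.resize(p['color'][150:270,270:390,::-1],None,fx=5,fy=5,interpolation=2))"
```

```text
t 13.025 tcp stand [-0.0108 -0.105   0.1514] F [-36.2  -0.6  18.7] open 0.2207659054057967
turn [-2.2  0.3  0.5] shift [ 0.9 10.8 -1.1]
```

View pics/g.png

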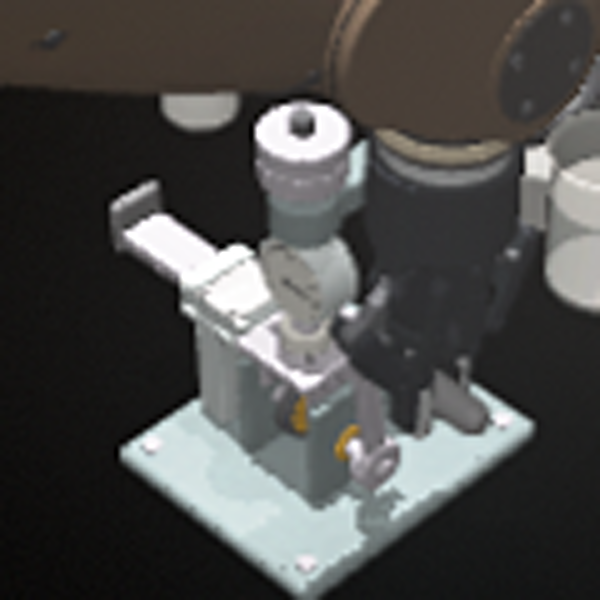

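The lever is near the top and the table and gauge are lifted, but 36 N against the tool is far more than the spring explains. I'll check where it acts before moving.

```bash
python3 -c "
from h import *
np.set_printoptions(precision=3,suppress=True)
s=ctrl.get_state(); q=np.load('q.npy'); R=Ro.from_euler('z',-q[2])
print('F stand',R.apply(s['contact_force']),'M stand',R.apply(s['wrist_torque']),s['finger_force'],s['dq'],s['joint_efforts'])
R2=Ro.from_quat(s['tcp_rot']); print('F tool',R2.inv().apply(s['contact_force']), 'tool z stand',R.apply(R2.apply([0,0,1])))"
```

```text
F stand [-34.891  -9.06   17.088] M stand [-1.504  5.373  0.011] 33.645773199386895 [-0.    -0.001  0.003 -0.001 -0.002 -0.   ] [  3.276 -26.178 -35.878   2.357  -7.894  -0.034]
F tool [ -8.803 -35.598 -15.708] tool z stand [-0.038 -0.005 -0.999]
```

send_rows(rows="0 0 0 0 -4 0 -1; 0 0 0 0 -8 0 -1; 0 0 0 0 -10 0 -1; 0 0 0 0 -10 0 -1")

```text
time: 13.58
eef_pos: [0.5537, -0.0788, 0.1513]
tcp_rot: [0.79, 0.612, -0.007, -0.006]
contact_force: [-15.7, -3.1, 3.0]
opening: 0.224
finger_force: 31.2
```

```bash
cat > st.py <<'E'
from h import *
np.set_printoptions(precision=3,suppress=True)
s=ctrl.get_state(); q=np.load('q.npy'); R=Ro.from_euler('z',-q[2])
print('F stand',R.apply(s['contact_force']),'M stand',R.apply(s['wrist_torque']))
delta([0,-.104,.152])
E
python3 st.py
```

```text
F stand [-14.345  -7.024   3.044] M stand [-1.189  2.198 -0.101]
t 13.575 tcp stand [-0.015 -0.105  0.151] F [-15.7  -3.1   3. ] open 0.2239629012520147
turn [-1.   0.2  0.4] shift [ 0.6 14.8 -1. ]
```

Picture budget is used up, so I'll diagnose by forces. I'll back off stepwise and watch how force and moment change.

send_rows(rows="0 0 0 0 -5 0 -1; 0 0 0 0 -7 1 -1; 0 0 0 0 -7 1 -1")

```text
time: 13.95
eef_pos: [0.5508, -0.078, 0.151]
tcp_rot: [0.791, 0.612, -0.002, -0.001]
contact_force: [-3.5, -5.5, -3.4]
opening: 0.218
finger_force: 30.5
```

```bash
python3 st.py
```

```text
F stand [-1.924 -6.215 -3.366] M stand [-0.973  0.392 -0.111]
t 13.95 tcp stand [-0.018 -0.105  0.151] F [-3.5 -5.5 -3.4] open 0.21774816007731498
turn [-0.3  0.1  0.4] shift [ 0.6 17.8 -1.1]
```

send_rows(rows="0 0 0 0 -5 1 -1; 0 0 0 0 -10 2 -1; 0 0 0 0 -10 2 -1; 0 0 0 0 -10 2 -1")

```text
time: 14.45
eef_pos: [0.5412, -0.0753, 0.1487]
tcp_rot: [0.791, 0.612, -0.002, -0.001]
contact_force: [-4.1, -5.1, -4.8]
opening: 0.223
finger_force: 30.4
```

```bash
python3 st.py
```

```text
F stand [-2.619 -5.977 -4.797] M stand [-0.889  0.273 -0.085]
t 14.45 tcp stand [-0.028 -0.105  0.149] F [-4.1 -5.1 -4.8] open 0.22319585292535535
turn [-0.3  0.1  0.4] shift [ 0.4 27.8 -3.5]
```

The force rises sharply only beyond x≈-17 mm (lever ≈1.22 rad), as if the angle between gripper and lever had reached a limit. To test that, I'll lean the tool 15° with the lever's swing, about the bar, and then advance again.

send_rows(rows="4 0 0 0 0 0 -1; 8 0 0 0 0 0 -1; 12 0 0 0 0 0 -1; 15 0 0 0 0 0 -1; 15 0 0 0 0 0 -1; 15 0 0 0 0 0 -1")

```text
time: 15.2
eef_pos: [0.5419, -0.0755, 0.1488]
tcp_rot: [0.784, 0.607, -0.082, -0.104]
contact_force: [-3.1, -4.4, -5.1]
opening: 0.221
finger_force: 30.3
```

```bash
python3 st.py; python3 -c "
from h import *
print(ctrl.get_state()['qpos'])"
```

```text
F stand [-1.838 -5.045 -5.09 ] M stand [-0.782 -0.049  0.096]
t 15.2 tcp stand [-0.027 -0.105  0.149] F [-3.1 -4.4 -5.1] open 0.2211249367137997
turn [-15.2   0.2   0.4] shift [  0.4  25.3 -10.2]
[-0.31617436  0.25205709  1.83619202 -0.01915048  1.3176299  -0.05534506]
```

send_rows(rows="0 0 0 0 4 -2 -1; 0 0 0 0 8 -4 -1; 0 0 0 0 11.8 -6.3 -1; 0 0 0 0 11.8 -6.3 -1; 0 0 0 0 11.8 -6.3 -1")

```text
time: 15.82
eef_pos: [0.5524, -0.0784, 0.1513]
tcp_rot: [0.784, 0.607, -0.084, -0.106]
contact_force: [-7.8, -4.1, -5.2]
opening: 0.22
finger_force: 30.3
```

```bash
python3 st.py
```

```text
F stand [-6.498 -5.956 -5.177] M stand [-0.904  0.668  0.148]
t 15.825 tcp stand [-0.016 -0.105  0.151] F [-7.8 -4.1 -5.2] open 0.22016100015397125
turn [-15.5   0.2   0.4] shift [ 0.6 15.4 -5. ]
```

Leaning makes no difference, so the lever itself is loaded. I'll measure numerically how far the gauge, table and disc have risen.

```bash
python3 - <<'E'
from h import *
np.set_printoptions(precision=2,suppress=True)
ref=cv2.resize(cv2.imread('pics/d.png'),(120,120),interpolation=cv2.INTER_AREA)  # rows160 cols270
g=cv2.resize(cv2.imread('pics/g.png'),(120,120),interpolation=cv2.INTER_AREA)   # rows150 cols270
p=shot('scene','now'); now=p['color'][150:270,270:390,::-1].copy()
q=np.load('q.npy')
P=lambda x,y,z: pix(p,[q[0]+np.cos(q[2])*x-np.sin(q[2])*y,q[1]+np.sin(q[2])*x+np.cos(q[2])*y,z])
print('px per mm rise', (P(0,0,.25)-P(0,0,.24))/10,(P(0,0,.11)-P(0,0,.10))/10)
def m(name,t,off_t,im,off,pad=6):
    x,y,w,h=t; k=8
    T=cv2.resize(ref[y:y+h,x:x+w],None,fx=k,fy=k,interpolation=cv2.INTER_CUBIC)
    oy=y+160-off
    x0,y0=max(x-pad,0),max(oy-pad,0)
    I=cv2.resize(im[y0:oy+h+pad,x0:x+w+pad],None,fx=k,fy=k,interpolation=cv2.INTER_CUBIC)
    r=cv2.matchTemplate(I,T,cv2.TM_CCOEFF_NORMED); _,v,_,l=cv2.minMaxLoc(r)
    print(name,'shift px',(l[0]/k+x0-x),(l[1]/k+y0-oy),'score',round(v,3))
for n,im,o in (('g',g,150),('now',now,150)):
    m(n+' weights',(50,10,21,27),0,im,o); m(n+' dial',(51,48,13,12),0,im,o)
    m(n+' disc',(55,55,13,11),0,im,o); m(n+' table edge',(48,60,16,14),0,im,o)
    m(n+' base',(24,75,14,10),0,im,o); m(n+' cover',(38,39,16,14),0,im,o)
for c in (p,shot('top')):
  for t in ('dial_gauge','disc','lever_grip','lift_table','timer','marker'):
    for r in ctrl.look_for(c,t)[:1]: print(t,round(r['p'],2),np.round(world(c,r['position']),4))
E
```

```text
px per mm rise [-0.01 -0.31] [-0.01 -0.26]
g weights shift px 0.0 -1.125 score 0.991
g dial shift px 0.375 -1.125 score 0.841
g disc shift px -0.375 -2.5 score 0.731
g table edge shift px 0.0 -2.5 score 0.961
g base shift px -0.375 -0.125 score 0.97
g cover shift px 0.0 0.0 score 0.99
now weights shift px 0.0 -1.125 score 0.989
now dial shift px 0.375 -1.125 score 0.83
now disc shift px 0.0 -2.25 score 0.84
now table edge shift px 0.0 -2.5 score 0.959
now base shift px -0.375 -0.125 score 0.966
now cover shift px 0.0 0.0 score 0.987
dial_gauge 0.84 [0.58 0.01 0.23]
disc 0.48 [0.59 0.02 0.12]
lever_grip 0.48 [ 0.54 -0.1   0.16]
lift_table 0.69 [ 0.56 -0.03  0.1 ]
timer 0.71 [0.56 0.35 0.04]
marker 0.68 [0.34 0.06 0.02]
dial_gauge 0.57 [0.59 0.02 0.25]
lift_table 0.66 [0.58 0.02 0.11]
timer 0.66 [0.56 0.36 0.06]
```

The gauge is up 3.6 mm and the table 9.6 mm, as expected near the top. Pressing on in small steps while watching the force.

send_rows(rows="0 0 0 0 2 -1 -1; 0 0 0 0 4 -1.5 -1; 0 0 0 0 4 -1.5 -1; 0 0 0 0 4 -1.5 -1")

```text
time: 17.02
eef_pos: [0.5537, -0.0788, 0.1514]
tcp_rot: [0.783, 0.606, -0.087, -0.11]
contact_force: [-15.1, -2.7, -0.6]
opening: 0.224
finger_force: 30.6
```

```bash
python3 st.py
```

```text
F stand [-13.892  -6.498  -0.604] M stand [-1.042  1.777  0.147]
t 17.025 tcp stand [-0.015 -0.105  0.151] F [-15.1  -2.7  -0.6] open 0.22365195827520604
turn [-16.1   0.2   0.4] shift [ 0.6 14.  -4.7]
```

send_rows(rows="0 0 0 0 2 -0.5 -1; 0 0 0 0 4 -1 -1; 0 0 0 0 4 -1 -1; 0 0 0 0 4 -1 -1")

```text
time: 17.52
eef_pos: [0.5551, -0.0793, 0.1514]
tcp_rot: [0.782, 0.606, -0.09, -0.113]
contact_force: [-22.4, -0.7, 3.5]
opening: 0.222
finger_force: 31.1
```

```bash
python3 st.py
```

```text
F stand [-21.449  -6.402   3.453] M stand [-1.117  3.099  0.243]
t 17.525 tcp stand [-0.013 -0.105  0.151] F [-22.4  -0.7   3.5] open 0.22190015110594405
turn [-16.6   0.3   0.5] shift [ 0.7 12.6 -4.3]
```

The force line passes through the rear pad on the bar, so I'll check whether the pinch itself is binding. Plan: ease back, straighten the tool, open a few mm so only the rear finger pushes, and see whether the bar goes on freely.

send_rows(rows="-4 0 0 0 -6 2 -1; -8 0 0 0 -12 3 -1; -12 0 0 0 -14 4 -1; -15 0 0 0 -14 4 -1; -15 0 0 0 -14 4 -0.3; -15 0 0 0 -14 4 -0.3; -15 0 0 0 -14 4 -0.3; -15 0 0 0 -14 4 -0.3")

```text
time: 18.52
eef_pos: [0.5497, -0.0765, 0.153]
tcp_rot: [0.791, 0.612, 0.0, 0.0]
contact_force: [-2.2, 0.0, 0.1]
opening: 0.349
finger_force: 1.6
```

```bash
python3 st.py
```

```text
F stand [-2.175 -0.533  0.081] M stand [-0.188  0.507 -0.011]
t 18.525 tcp stand [-0.019 -0.103  0.153] F [-2.2  0.   0.1] open 0.34859013560704843
turn [ 0.  -0.   0.4] shift [-0.6 19.3  1. ]
```

send_rows(rows="0 0 0 0 3 0 -0.3; 0 0 0 0 6 0 -0.3; 0 0 0 0 9 0 -0.3; 0 0 0 0 12 0 -0.3; 0 0 0 0 12 0 -0.3")

```text
time: 19.15
eef_pos: [0.5581, -0.0787, 0.1505]
tcp_rot: [0.791, 0.612, -0.003, -0.004]
contact_force: [-9.4, 0.1, -0.4]
opening: 0.355
finger_force: 4.7
```

```bash
python3 st.py
```

```text
F stand [-9.098 -2.27  -0.42 ] M stand [-0.323  1.468 -0.082]
t 19.15 tcp stand [-0.011 -0.103  0.15 ] F [-9.4  0.1 -0.4] open 0.35543011942121105
turn [-0.6 -0.   0.4] shift [-0.6 10.6 -1.6]
```

send_rows(rows="0 0 0 0 3 0 -0.3; 0 0 0 0 6 0 -0.3; 0 0 0 0 6 0 -0.3; 0 0 0 0 6 0 -0.3")

```text
time: 19.65
eef_pos: [0.5598, -0.0791, 0.1481]
tcp_rot: [0.791, 0.612, -0.007, -0.009]
contact_force: [-17.9, 2.2, 0.1]
opening: 0.351
finger_force: 9.0
```

```bash
python3 st.py
```

```text
F stand [-17.902  -2.459   0.148] M stand [-0.433  2.718  0.059]
t 19.65 tcp stand [-0.009 -0.103  0.148] F [-17.9   2.2   0.1] open 0.35124218516304523
turn [-1.3  0.   0.4] shift [-0.6  8.7 -4.1]
```

A free push shows the same resistance. I'll back off, slide outward along the grip, away from the tester, and retest; that rules out any robot contact with the stand.

send_rows(rows="0 0 0 0 -8 0 -0.3; 0 0 0 0 -16 0 -0.3; 0 0 0 -8 -18 0 -0.3; 0 0 0 -16 -18 0 -0.3; 0 0 0 -18 -18 0 -0.3; 0 0 0 -18 -18 0 -0.3")

```text
time: 20.4
eef_pos: [0.5449, -0.0945, 0.1527]
tcp_rot: [0.791, 0.612, -0.0, 0.0]
contact_force: [-2.0, 1.1, 0.7]
opening: 0.349
finger_force: 1.6
```

```bash
python3 st.py
```

```text
F stand [-2.179  0.529  0.653] M stand [ 0.064  0.502 -0.007]
t 20.4 tcp stand [-0.019 -0.122  0.153] F [-2.   1.1  0.7] open 0.3491236398857012
turn [0.  0.  0.3] shift [18.1 19.3  0.7]
```

send_rows(rows="0 0 0 0 4 0 -0.3; 0 0 0 0 8 0 -0.3; 0 0 0 0 12 0 -0.3; 0 0 0 0 15 0 -0.3; 0 0 0 0 18 0 -0.3; 0 0 0 0 18 0 -0.3")

```text
time: 21.15
eef_pos: [0.5552, -0.0972, 0.1481]
tcp_rot: [0.79, 0.613, -0.008, -0.008]
contact_force: [-19.5, 0.9, 0.2]
opening: 0.351
finger_force: 9.1
```

```bash
python3 st.py
```

```text
F stand [-19.095  -4.202   0.238] M stand [-0.603  2.713 -0.001]
t 21.15 tcp stand [-0.009 -0.122  0.148] F [-19.5   0.9   0.2] open 0.3509572326911283
turn [-1.3  0.1  0.5] shift [18.1  8.7 -4.2]
```

The behaviour is unchanged, so the resistance is in the lever and cam near the top, not a collision. I'll pinch firmly and press on toward the top in small steps, compensating for the arm's sag.

send_rows(rows="0 0 0 0 -8 0 -0.3; 0 0 0 0 -14 0 -0.3; 0 0 0 0 -17 0 -0.6; 0 0 0 0 -19 0 -1; 0 0 0 0 -20 0 -1; 0 0 0 0 -20 0 -1; 0 0 0 0 -20 0 -1; 0 0 0 0 -20 0 -1", grip_force=60)

```text
time: 22.15
eef_pos: [0.5427, -0.0935, 0.1521]
tcp_rot: [0.791, 0.612, -0.0, -0.0]
contact_force: [-2.5, -2.1, -5.8]
opening: 0.211
finger_force: 58.7
```

```bash
python3 st.py
```

```text
F stand [-1.925 -2.675 -5.78 ] M stand [-0.557  0.279 -0.098]
t 22.15 tcp stand [-0.022 -0.122  0.152] F [-2.5 -2.1 -5.8] open 0.2108375479007647
turn [-0.   0.   0.4] shift [17.7 21.8  0.1]
```

send_rows(rows="0 0 0 0 4 -1 -1; 0 0 0 0 8 -2 -1; 0 0 0 0 12 -4 -1; 0 0 0 0 16 -5 -1; 0 0 0 0 16 -5 -1")

```text
time: 22.78
eef_pos: [0.5507, -0.0958, 0.1535]
tcp_rot: [0.79, 0.613, -0.008, -0.01]
contact_force: [-21.5, -1.6, -1.6]
opening: 0.211
finger_force: 59.5
```

```bash
python3 st.py
```

```text
F stand [-20.341  -7.076  -1.555] M stand [-1.056  3.131  0.106]
t 22.775 tcp stand [-0.013 -0.122  0.153] F [-21.5  -1.6  -1.6] open 0.21085535581763742
turn [-1.5  0.1  0.5] shift [17.8 13.5  1.1]
```

send_rows(rows="0 0 0 0 3 -1 -1; 0 0 0 0 6 -2 -1; 0 0 0 0 6 -2 -1; 0 0 0 0 6 -2 -1")

```text
time: 23.28
eef_pos: [0.5526, -0.0962, 0.1537]
tcp_rot: [0.79, 0.613, -0.012, -0.014]
contact_force: [-30.9, 1.0, 0.7]
opening: 0.21
finger_force: 59.9
```

```bash
python3 st.py; python3 -c "
from h import *
s=ctrl.get_state(); print(np.round(s['qpos'],4),np.round(s['joint_efforts'],2))"
```

```text
F stand [-30.119  -6.954   0.708] M stand [-1.15   4.531  0.128]
t 23.275 tcp stand [-0.011 -0.122  0.154] F [-30.9   1.    0.7] open 0.2099827534660378
turn [-2.2  0.1  0.6] shift [17.8 11.6  1.2]
[-0.3511  0.1598  1.9198 -0.006   1.0993 -0.0979] [  2.71 -35.41 -41.59   2.16  -6.49   0.14]
```

```bash
python3 - <<'E'
from h import *
p=shot('scene','n2'); q=np.load('q.npy')
full={'n2':cv2.imread('pics/n2.png')[150:270,270:390],'now':cv2.imread('pics/now.png')[150:270,270:390],'g':cv2.resize(cv2.imread('pics/g.png'),(120,120),interpolation=cv2.INTER_AREA)}
P=lambda x,y,z: pix(p,[q[0]+np.cos(q[2])*x-np.sin(q[2])*y,q[1]+np.sin(q[2])*x+np.cos(q[2])*y,z])-[270,150]
print('bar end',P(-.011,-.142,.152),P(-.017,-.142,.152),'bar inner',P(-.011,-.062,.152),'arm mid',P(-.006,-.056,.1))
k=8
up=lambda a:cv2.resize(a,None,fx=k,fy=k,interpolation=cv2.INTER_CUBIC)
for n,(x,y,w,h) in {'barend':(90,76,10,13),'arm':(68,72,12,18),'hub':(66,88,15,12)}.items():
    for o in ('now','n2'):
        T=up(full['g'][y:y+h,x:x+w]); I=up(full[o][y-6:y+h+6,x-6:x+w+6])
        r=cv2.matchTemplate(I,T,cv2.TM_CCOEFF_NORMED); _,v,_,l=cv2.minMaxLoc(r)
        print(n,o,'rel g',l[0]/k-6,l[1]/k-6,round(v,3))
E
```

```text
bar end [96.85729675 83.73447478] [95.24460054 84.92668893] bar inner [74.21138178 68.59891527] arm mid [73.83443632 80.74236545]
barend now rel g -0.375 0.625 0.804
barend n2 rel g 0.75 0.5 0.76
arm now rel g -0.375 0.25 0.862
arm n2 rel g 0.25 -0.25 0.888
hub now rel g 0.0 0.0 0.954
hub n2 rel g 0.0 0.0 0.992
```

```bash
python3 - <<'E'
from h import *
p=shot('scene'); q=np.load('q.npy')
full={'n2':cv2.imread('pics/n2.png')[150:270,270:390],'now':cv2.imread('pics/now.png')[150:270,270:390],'g':cv2.resize(cv2.imread('pics/g.png'),(120,120),interpolation=cv2.INTER_AREA)}
P=lambda x,y,z: pix(p,[q[0]+np.cos(q[2])*x-np.sin(q[2])*y,q[1]+np.sin(q[2])*x+np.cos(q[2])*y,z])-[270,150]
for f in (75,80,85,90):
    a=np.radians(f); print(f,[np.round(P(-r*np.cos(a),-.056,.052+r*np.sin(a)),1).tolist() for r in (0,.03,.05,.07,.1)])
for n,im in full.items():
    print(n)
    for r in range(72,97,2): print(r,' '.join('%3d'%v for v in cv2.cvtColor(im,cv2.COLOR_BGR2GRAY)[r,62:86]))
E
```

```text
75 [[75.3, 92.0], [73.4, 86.0], [72.0, 81.9], [70.7, 77.7], [68.6, 71.2]]
80 [[75.3, 92.0], [74.0, 85.4], [73.1, 80.9], [72.2, 76.3], [70.9, 69.1]]
85 [[75.3, 92.0], [74.7, 84.9], [74.3, 80.0], [73.8, 75.0], [73.2, 67.2]]
90 [[75.3, 92.0], [75.3, 84.3], [75.4, 79.1], [75.4, 73.8], [75.5, 65.5]]
n2
72 110 140 148 148 163 169 166 124 106 109  81  51  56  56  50  50  49  48  46  48  52  48  45  45
74 140 141 157 171 137 115 109 104 105 113 111 106  71  50  54  45  44  45  46  45  46  48  48  49
76 255 210 130 112 117 112  99 113 113 110 110 109 111  82  48  41  43  44  45  46  45  46  46  48
78 107 110 108 104 111 128 139 136 113 106 112 109 108 112 115 100  68  49  44  45  45  46  46  45
80 102 107 124 134 134 110  93  90  91 103 114 110 106 108 103  95  98  97  83  60  45  44  46  47
82 183 198 154 113  93  90  91  92  90 101 111 109 106 107 109 114 114 114 126 115  89  57  45  48
84  96  91  90  91  91  90  90  90  89  98 107 109 107 105 117 133 136 134 136 139  96  52  46  47
86  94  92  90  91  89  89 110 135 122 105 104 109 109 106 108 127 133 129 127 193 154  70  43  47
88  97  9
[... 2365 characters left out ...]
114 117
84  97  92  88  89  91  89  89  91  93 102 107 108 107 107 114 123  88  52  44  42  43  85 113 106
86  94  91  89  89  88  88 110 131 123 106 103 110 110 106 111 131 136 130 108  82  74 104 113 104
88  97  90  89  89  88 111 134 152 222 220 146 110 108 104 113 200 199 201 219 223 214 200 203 214
90  96  91  90  89  92 115 110 139 198 228 174 118 125 136 130 113 103 107 194 220 217 216 215 214
92  96  92  90  90  90  91  89  91 158 170 157 161 134 121 151 180 137 125 197 219 217 216 215 216
94  98  92  90  89  88  88  87  87 123 146 143 122 112 129 134 113 123 193 219 218 217 216 215 214
96  98  91  89  88  87  86  86  97 124 123 117 113 110 105 127 188 218 222 219 218 219 217 216 217
```

The images confirm the lever moves with the tool: it's at about 1.28 rad. I'll press on in small steps, staying well under the wrist limit.

send_rows(rows="0 0 0 0 2 -0.5 -1; 0 0 0 0 4 -1 -1; 0 0 0 0 6 -2 -1; 0 0 0 0 6 -2 -1; 0 0 0 0 6 -2 -1")

```text
time: 24.0
eef_pos: [0.5545, -0.0968, 0.1538]
tcp_rot: [0.789, 0.613, -0.016, -0.019]
contact_force: [-39.0, 1.4, 1.5]
opening: 0.211
finger_force: 60.2
```

```bash
python3 st.py
```

```text
F stand [-38.086  -8.689   1.453] M stand [-1.372  5.885  0.287]
t 24.0 tcp stand [-0.009 -0.122  0.154] F [-39.    1.4   1.5] open 0.21074510690015447
turn [-2.9  0.1  0.6] shift [17.8  9.7  1.3]
```

send_rows(rows="0 0 0 0 2 -0.5 -1; 0 0 0 0 4 -1 -1; 0 0 0 0 6 -1.5 -1; 0 0 0 0 8 -2 -1; 0 0 0 0 8 -2 -1; 0 0 0 0 8 -2 -1")

```text
time: 24.75
eef_pos: [0.5571, -0.0975, 0.1539]
tcp_rot: [0.789, 0.614, -0.021, -0.026]
contact_force: [-51.8, 3.3, 5.4]
opening: 0.213
finger_force: 61.0
```

```bash
python3 st.py
```

```text
F stand [-50.942 -10.176   5.41 ] M stand [-1.503  7.895  0.37 ]
t 24.75 tcp stand [-0.007 -0.122  0.154] F [-51.8   3.3   5.4] open 0.21310104946322223
turn [-3.8  0.2  0.7] shift [17.8  7.   1.4]
```

send_rows(rows="0 0 0 0 2 -0.5 -1; 0 0 0 0 4 -1 -1; 0 0 0 0 6 -1 -1; 0 0 0 0 8 -1 -1; 0 0 0 0 8 -1 -1; 0 0 0 0 8 -1 -1; 0 0 0 0 8 -1 -1; 0 0 0 0 8 -1 -1")

```text
time: 25.75
eef_pos: [0.56, -0.0984, 0.1538]
tcp_rot: [0.788, 0.614, -0.027, -0.032]
contact_force: [-65.5, 6.2, 12.0]
opening: 0.211
finger_force: 62.3
```

```bash
python3 st.py; python3 - <<'E'
from h import *
p=shot('scene','n3')
ref=cv2.resize(cv2.imread('pics/d.png'),(120,120),interpolation=cv2.INTER_AREA); im=p['color'][150:270,270:390,::-1].copy(); k=8
up=lambda a:cv2.resize(a,None,fx=k,fy=k,interpolation=cv2.INTER_CUBIC)
for n,(x,y,w,h) in {'weights':(50,10,21,27),'table':(48,60,16,14),'disc':(55,55,13,11),'cover':(38,39,16,14)}.items():
    r=cv2.matchTemplate(up(im[y+4:y+h+16,x-6:x+w+6]),up(ref[y:y+h,x:x+w]),cv2.TM_CCOEFF_NORMED); _,v,_,l=cv2.minMaxLoc(r)
    print(n,l[0]/k-6,l[1]/k-6,round(v,3))
G=cv2.cvtColor(im,cv2.COLOR_BGR2GRAY)
for r in range(78,88,2): print(r,G[r,68:80])
for c in (p,shot('top')):
  for t in ('timer','marker','petri_dish','forceps'):
    for r in ctrl.look_for(c,t)[:1]: print(t,round(r['p'],2),np.round(world(c,r['position']),3))
E
```

```text
F stand [-64.914 -10.843  12.001] M stand [-1.704 10.021  0.55 ]
t 25.75 tcp stand [-0.004 -0.122  0.154] F [-65.5   6.2  12. ] open 0.21071128490758903
turn [-4.8  0.2  0.8] shift [18.   4.   1.5]
weights 0.0 -1.125 0.989
table 0.0 -2.5 0.951
disc 0.125 -2.25 0.827
cover 0.0 0.0 0.987
78 [139 137 112  99 107 117 110 106 113 117 120 120]
80 [ 93  89  90  94 106 117 110 106 111  97  96  99]
82 [ 91  92  91  93 106 117 110 106 112 116 115 114]
84 [ 90  90  90  84 103 115 110 106 106 118 132 134]
86 [110 135 122 102 104 113 109 106 105 114 130 130]
timer 0.85 [0.56  0.355 0.043]
marker 0.55 [0.34  0.063 0.011]
petri_dish 0.81 [ 0.397 -0.375  0.018]
forceps 0.49 [ 0.71  -0.325  0.003]
timer 0.51 [0.566 0.353 0.059]
petri_dish 0.79 [ 0.405 -0.37   0.017]
forceps 0.51 [ 0.699 -0.311  0.011]
```

The lever stands upright at about 1.36 rad, which puts the table and gauge essentially at the top of the lift. The disc is carried under the foot, the ejector is out and the bystanders haven't moved. Handing in while holding.

```bash
python3 -c "
from plant import ctrl
print(ctrl.sign_off())"
```

```text
the job is handed in; nothing more can be done
None
```

I handed the job in with the disc on the lift table under the gauge, the ejector sprung back out, and the lever held at about 1.36 rad, just short of the 1.4 rad top. Two things went off-plan: beyond about 1.22 rad the lever pushed back with up to 65 N instead of 2 to 4 N, for a reason I never found, and I viewed 11 pictures against the limit of 10.

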